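# Empty the grinding-ball dispenser and pin its gate open

### The job

Empty the ball dispenser for cleaning: draw the red-handled slide gate out of the chute as far as its end stop so that all three steel balls drop into the tray below. Then take the orange-headed lock pin from its grey block and push it down through the gate's hole and the bracket's hole under it until its head sits flat on the gate, and let go. Leave the bottle, the tube rack and the tip box where they stand.

Things in the scene. Friction and masses are not known exactly. Their poses are not given: they have to be found in the camera images.
- dispenser: Fixed bench dispenser on a blue base 190 x 210 mm. Origin at the bench, straight below the centre of its clear square hopper (96 mm wide at the rim, 216 mm up; throat 52 mm wide). z is up; its +y is the way the gate is drawn out, within 0.4 rad of world +y. Low stop blocks (14 x 10 mm, top at z = 111 mm) stand at x = +-33, y = 108 mm. A white tray 42 mm deep lies under the chute.
- gate (a joint): How far the gate is drawn out along the dispenser's +y, m: 0 fully in, 0.06 at the end stop, where the gate's hole lies exactly over the bracket's hole. Starts at 0 to 0.012. Friction about 3 N; it stays where it is left and does not spring back.
- gate_grip (a point): Middle of the top face of the gate's upright red handle, a block 36 mm (x) x 16 mm (y, the draw direction) x 42 mm tall, standing on the outer end of the gate plate. Its axes are the dispenser's. It can be pinched from above across its 16 mm.
- gate_hole (a point): Centre of the 13 mm round hole in the gate, on the plate's top face, 55 mm inside the handle (towards the hopper). The steel plate is 44 mm wide and 6 mm thick, its top 106 mm above the bench. Axes are the dispenser's.
- bracket_hole (a point): Centre of the 13 mm round hole through the bracket arm, on its top face, 140 mm along +y from the hopper's centre, 7 mm below the gate's top. The aluminium arm, 60 mm wide and 8 mm thick, runs under the gate from y = 40 to 175 mm of the dispenser. Axes are the dispenser's.
- tray_mid (a point): Middle of the tray's floor, 12 mm above the bench; the tray is 165 mm (x) x 110 mm (y) outside.
- pin: Loose lock pin, 60 g, upright: steel shaft 10 mm thick and 36 mm long with a tapered tip, then an orange cylindrical head 22 mm in diameter and 34 mm tall. Origin at the tip, z up along the pin to the head. It starts standing in the grey block with its head resting on the block.
- pin_shoulder (a point): Centre of the flat underside of the pin's head, 36 mm above the tip; axes are the pin's.
- park: Fixed grey parking block 60 x 60 x 44 mm with a 13 mm hole, 40 mm deep, in the middle of its top, where the pin stands. Origin at the centre of its underside.
- ball0_center (a point): Steel grinding ball, 20 mm, loose on the gate in the hopper's throat. This point is its centre.
- ball1_center (a point): Steel grinding ball, as ball0.
- ball2_center (a point): Steel grinding ball, as ball0.
- tube_rack: Bystander: blue rack 70 x 110 mm with small white-capped tubes, 45 mm tall. Origin under its centre.
- reagent_bottle: Bystander: glass bottle with blue cap, 70 mm across, 150 mm tall. Origin under its centre.
- tip_box: Bystander: yellow box with clear lid, 120 x 80 mm, 63 mm tall. Origin under its centre.

How it is judged:
By the outcome, as a careful person would: the job done as asked, in the order asked, and still so for the second after the job is handed in, with the robot touching nothing.
It also fails if it takes over 51 s, if anything falls off the work surface, if the arm or the gripper's body presses on something with over 40 N, if the wrist force passes 120 N, or if a joint passes its speed limit or range.

### The arm

A 7-joint arm with a two-finger parallel gripper is mounted at the origin on the work surface. World frame = base frame: x ahead of the robot, y to its left, z up, the work surface at z = 0. Lengths are in m, angles in rad, forces in N, time in s.
With the tool pointing down it reaches from about 0.425 to 0.875 m from the base axis. Payload 4.7 kg.
Tool frame: the origin (TCP) lies on the centre line of the jaws, within the pads' length; the fingertips stand 22 mm ahead of it and the grasp point (between the pads) lies 3 mm ahead of it; z points along the fingers, y is the direction in which the jaws open and shut (so a half turn about z gives the same grasp; the last joint's range is limited). The gripper opens to 87 mm and grips with 3 to 60 N. Pads are 19 mm wide; open, the fingers measure 117 mm over their backs; the gripper's body (75 mm by 190 mm) begins 51 mm behind the grasp point.
Start: joints at [-1.105, 0.321, -0.07, 1.45, 0.023, 1.371, -0.057], TCP at [0.284, 0.585, 0.245] pointing down, gripper open.
Joint ranges: [-2.86, 2.86], [-0.3, 2.09], [-1.38, 1.24], [0.06, 2.45], [-1.56, 4.7], [0.09, 2.05], [-2.69, 2.69]. Speed limits (rad/s): [2.57, 2.57, 3.14, 3.14, 3.14, 3.14, 3.14].

### API

Orientations are given as a rotation vector (axis times angle).
In Python, from bench import ctrl, imaging, close_job, finder gives the robot as it stands. The module is installed in compiled form; this text tells all that it offers.
- The arm moves only by the shell command python3 -m jog 'ROWS' [FORCE]. ROWS is JSON, a list that holds one entry, the list of rows, each a list of 7 numbers: the shift along the tool's x, y, z in cm, then the turn, a rotation vector about the tool's x, y, z in degrees, then the finger opening in cm, from 0 to 8.7. In form: [[[dx, dy, dz, ax, ay, az, claw], ...]]. A call has 1 to 12 rows; each row shifts and turns the commanded pose from where the row before left it, along the tool's axes as they then stand; what a row does not reach is not made up. A row lasts 1/10 s, in which the tool goes at most 50 mm and 8.59 degrees, less where a joint would pass 70% of its speed; a pose out of reach is approached as far as the arm can. A call is refused whole if a number of a shift passes 5 or a number of a turn 8.59, either way. A call with a gripper value outside its range is refused whole. The fingers move at their own pace and stop on an object; FORCE is the grip in N (left out, the last holds). Time passes only in rows, so rows that do not move let the fingers close. It gives the time, the measured TCP pose, the force and the opening at its end, in the units of the state.
- ctrl.get_state(): the state, without advancing time (a new reading comes with each control period).
- imaging.get_image(name): name is "scene" or "side" or "wrist"; returns a dict with "frame" (384x512x3 uint8, red, green, blue), "intrinsics" (3x3 intrinsics, pixels), "pose" (4x4, takes a point from camera to world coordinates). Camera axes: x right, y down, z forward; pixel columns grow to the right and rows downward; lengths in m; the calibration is good to about 2 mm. The wrist camera is an equidistant fisheye: a pixel r from the principal point sees the ray r / f radians off the axis. A picture is of the moment at which its call begins. There is no depth.
- close_job(): hands the job in, once; it reports no verdict.
Trained networks look in the newest picture that a camera, given by its name, has taken for a name from the list of things; names that differ only in an ending like _2 or _b are one class to them, and where a whole thing is asked for, a point or a joint stands for the part that bears it (a point fixed in the world has none). Each returns a list of dicts, best first, with "conf" (0 to 1); they miss things now and then, are a little off and sometimes report something else, mostly with a low value. They report only what shows in the picture. A call takes as long as a camera call.
- finder.trace(label, camera): "region" (384x512 bool, what is visible of it) and "point" ([row, column] as shares, 0 to 1, of the picture: columns of its width, rows of its height, amid what is visible of it).
- finder.spot_point(label, camera): "point" ([row, column] as shares, 0 to 1, of the picture: columns of its width, rows of its height: a listed point, or the origin of a listed thing).
The state is a dict: "time": time; "joint_positions": joint angles; "qd": joint speeds; "joint_torque": joint torques, N m; "position": TCP position; "tool_rot": TCP orientation; "ft_force": force on the tool from outside, world axes, zero at the start; "torque": the same for the moment, N m; "grip_width": opening from 0.0 (shut) to 1.0 (fully open).
Only numpy, scipy, OpenCV 4.12 (cv2) and the standard library are available. Lean on these libraries where they do the work, as an engineer would, in place of code of your own. Each camera call takes 0.05 s, during which the arm holds its last target. There are 200 camera calls.

## Working session

There is one attempt and no reset: what is moved stays moved. The work goes in short steps, Python scripts to look and compute and a shell command to move; the robot and the scene stay as the last step left them, time stands still between calls to the robot, and variables do not carry over. Pictures are saved under pics/ and viewed, about 8 in all and at most 12, crops included, and the job is handed in when it is done.

```bash
mkdir -p pics; cat > h.py <<'E'
import numpy as np, cv2
from scipy.spatial.transform import Rotation as R
from bench import ctrl, imaging, finder
def ray(im,pt,cam):
    K=np.array(im["intrinsics"]);T=np.array(im["pose"])
    u=pt[1]*512;v=pt[0]*384
    a=(u-K[0,2])/K[0,0];b=(v-K[1,2])/K[1,1]
    if cam=="wrist":
        r=np.hypot(a,b);s=np.sin(r)/max(r,1e-9);d=np.array([a*s,b*s,np.cos(r)])
    else: d=np.array([a,b,1.])
    d=T[:3,:3]@d
    return T[:3,3],d/np.linalg.norm(d)
def atz(o,d,z): return o+d*(z-o[2])/d[2]
def tri(rs):
    A=sum(np.eye(3)-np.outer(d,d) for o,d in rs);b=sum((np.eye(3)-np.outer(d,d))@o for o,d in rs)
    p=np.linalg.solve(A,b);return p,[np.linalg.norm(np.cross(p-o,d)) for o,d in rs]
def save(im,n,s=1.5): cv2.imwrite("pics/"+n,cv2.resize(im["frame"][:,:,::-1],None,fx=s,fy=s,interpolation=cv2.INTER_CUBIC))
E
python3 - <<'E'
from h import *
np.set_printoptions(precision=4,suppress=True)
s=ctrl.get_state();print(s)
Z=dict(gate_grip=.148,gate_hole=.106,bracket_hole=.099,tray_mid=.012,pin=None,pin_shoulder=.044,park=0,dispenser=0,tube_rack=0,reagent_bottle=0,tip_box=0)
ims={c:imaging.get_image(c) for c in("scene","side","wrist")}
fr=[]
for c in ims: save(ims[c],c+"0.png",1.2)
for l in Z:
    rs=[]
    for c in ims:
        q=finder.spot_point(l,c)
        if q:
            r=ray(ims[c],q[0]["point"],c);rs.append(r)
            print(l,c,round(q[0]["conf"],2),np.array(q[0]["point"])*[384,512], atz(*r,Z[l]) if Z[l] is not None else "")
    if len(rs)>1: print("   tri",*tri(rs))
E
python3 -c "
import cv2,numpy as np
a=[cv2.imread('pics/%s0.png'%c) for c in('scene','side')]
cv2.imwrite('pics/a.png',cv2.resize(np.hstack(a),(800,300)))"
```

```text
{'time': 0.0, 'joint_positions': array([-1.1048,  0.3218, -0.0701,  1.4516,  0.0226,  1.3708, -0.0569]), 'qd': array([ 0.0005,  0.0022,  0.0008, -0.0007,  0.0025, -0.0008,  0.0006]), 'joint_torque': array([ -0.0001, -49.129 ,  -0.4039, -31.2535,  -0.0639,   0.0435,
         0.0002]), 'position': array([0.2837, 0.5843, 0.2435]), 'tool_rot': array([-0.7036, -3.0615,  0.0029]), 'ft_force': array([ 0.2157, -0.6407, -0.3715]), 'torque': array([0.0073, 0.023 , 0.0099]), 'grip_width': 1.001459006618276}
gate_grip scene 0.63 [201.216  256.1024] [ 0.5633 -0.0291  0.148 ]
gate_grip side 0.43 [188.8896 271.4112] [ 0.5765 -0.0441  0.148 ]
   tri [ 0.5718 -0.0396  0.1537] [np.float64(0.008486541179861543), np.float64(0.008486541179861464)]
gate_hole scene 0.96 [217.4976 246.2208] [ 0.563  -0.0776  0.106 ]
bracket_hole scene 0.67 [210.8928 261.3248] [ 0.5814 -0.0231  0.099 ]
bracket_hole side 0.67 [195.8016 271.616 ] [ 0.581  -0.0273  0.099 ]
   tri [ 0.581  -0.0225  0.0952] [np.float64(0.0012965678940619035), np.float64(0.0012965678940619117)]
tray_mid side 0.58 [253.9008 266.8032] [ 0.5513 -0.17
[... 869 characters left out ...]
tube_rack scene 0.9 [189.312  315.1872] [ 0.6354  0.2234 -0.    ]
tube_rack side 0.96 [159.5904 277.2992] [0.6372 0.2247 0.    ]
   tri [0.6365 0.2212 0.0036] [np.float64(0.00011720467259598334), np.float64(0.00011720467259611055)]
reagent_bottle scene 0.73 [289.6128 156.9792] [ 0.4822 -0.4197  0.    ]
reagent_bottle side 0.75 [337.9968 256.4096] [ 0.4948 -0.4168  0.    ]
   tri [ 0.4923 -0.4242  0.0205] [np.float64(0.002309145394503189), np.float64(0.0023091453945033053)]
tip_box scene 0.7 [156.7872 340.992 ] [0.6208 0.4114 0.    ]
tip_box side 0.95 [123.4176 266.9056] [0.6251 0.4214 0.    ]
   tri [0.6236 0.4034 0.0132] [np.float64(0.0017853450280054717), np.float64(0.0017853450280055161)]
```

View pics/a.png

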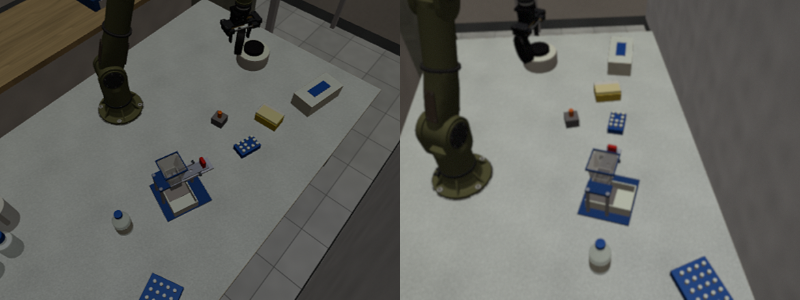

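The scene camera shows the dispenser in mid-table, with the red handle pointing +y and slightly +x. The grey park block is near (0.44, 0.26), with its orange-red pin. I'll turn so the jaws lie along the dispenser's x, which keeps the gripper's body clear of the hopper, and move over the gate.

```bash
python3 -m jog '[[[0,0,-0.4,0,0,8.5,8.7],[0,0,-0.4,0,0,8.5,8.7],[0,0,-0.4,0,0,8.5,8.7],[0,0,-0.4,0,0,8.5,8.7],[0,0,-0.4,0,0,8.5,8.7],[0,0,-0.4,0,0,8.5,8.7],[0,0,-0.4,0,0,8.5,8.7],[0,0,-0.4,0,0,8.5,8.7],[0,0,-0.4,0,0,8.5,8.7],[0,0,-0.4,0,0,8.5,8.7]]]'
python3 -m jog '[[[-3.3,3.5,0,0,0,0,8.7],[-3.3,3.5,0,0,0,0,8.7],[-3.3,3.5,0,0,0,0,8.7],[-3.3,3.5,0,0,0,0,8.7],[-3.3,3.5,0,0,0,0,8.7],[-3.3,3.5,0,0,0,0,8.7],[-3.3,3.5,0,0,0,0,8.7],[-3.3,3.5,0,0,0,0,8.7],[-3.3,3.5,0,0,0,0,8.7],[-3.3,3.5,0,0,0,0,8.7],[-3.3,3.5,0,0,0,0,8.7],[-3.3,3.5,0,0,0,0,8.7]]]'
cat > look.py <<'E'
from h import *
import sys
np.set_printoptions(precision=4,suppress=True)
Z=dict(gate_grip=.148,gate_hole=.106,bracket_hole=.099,pin_shoulder=.044,pin=.008,park=0,dispenser=0,tray_mid=.012,ball0_center=.116)
def look(cams,labels,name=None):
    s=ctrl.get_state();M=R.from_rotvec(s["tool_rot"]).as_matrix()
    print("t",s["time"],"tcp",s["position"],"y-axis deg",np.degrees(np.arctan2(M[1,1],M[0,1])),"z",M[:,2],"w",s["grip_width"],"F",s["ft_force"])
    ims={c:imaging.get_image(c) for c in cams}
    if name:
        for c in cams: save(ims[c],name+"_"+c+".png")
    for l in labels:
        rs=[]
        for c in cams:
            q=finder.spot_point(l,c)
            if q:
                r=ray(ims[c],q[0]["point"],c);rs.append(r)
                p=atz(*r,Z[l]);print(l,c,round(q[0]["conf"],2),np.array(q[0]["point"])*[384,512],p,"tool cm",M.T@(p-s["position"])*100)
        if len(rs)>1: print("   tri",*tri(rs))
if __name__=="__main__": look(sys.argv[1].split(","),sys.argv[2].split(","),sys.argv[3])
E
python3 look.py wrist gate_grip,gate_hole,bracket_hole,pin_shoulder,park,dispenser,ball0_center b
```

```text
time: 2.8
position: [0.2838, 0.5848, 0.2848]
tool_rot: [-2.593, -1.774, -0.0]
ft_force: [0.9, -0.5, -0.0]
grip_width: 1.0
time: 4.0
position: [0.5356, 0.0633, 0.2851]
tool_rot: [-2.587, -1.782, -0.002]
ft_force: [0.0, 0.3, -0.3]
grip_width: 1.002
t 4.0 tcp [0.5356 0.0633 0.2851] y-axis deg -20.867643004880524 z [ 0.0011  0.0009 -1.    ] w 1.002349350456127 F [ 0.0059  0.2684 -0.2818]
gate_grip wrist 0.64 [258.8928 316.5184] [ 0.5748 -0.0329  0.148 ] tool cm [-7.6079  7.0813 13.7008]
gate_hole wrist 0.63 [282.3168 308.7872] [ 0.5584 -0.0864  0.106 ] tool cm [-13.1995   7.4478  17.8942]
bracket_hole wrist 0.83 [237.3888 312.32  ] [ 0.5805 -0.0308  0.099 ] tool cm [-7.2166  7.5391 18.6016]
pin_shoulder wrist 0.7 [ 64.512 129.792] [0.4374 0.2579 0.044 ] tool cm [ 14.6597 -16.1305  24.1115]
park wrist 0.81 [ 70.6944 142.6944] [0.4387 0.2542 0.    ] tool cm [ 14.3508 -15.873   28.5114]
dispenser wrist 0.74 [293.9136 294.0928] [ 0.5271 -0.1707  0.    ] tool cm [-22.204    7.5199  28.4831]
```

View pics/b_wrist.png

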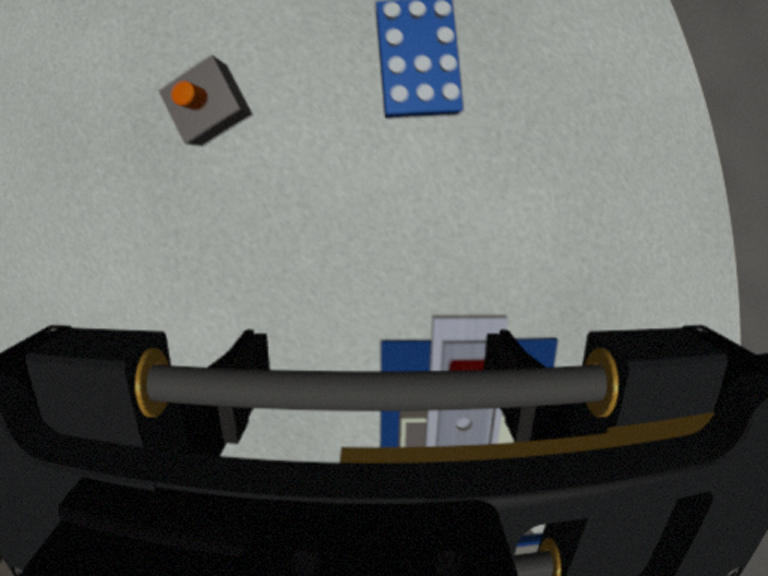

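The wrist view shows the gate plate lined up with the tool's x axis, hole near (463,423) and handle near (465,367). The yaw is right. Next I move above the handle.

```bash
python3 -m jog '[[[-3.7,3.7,0,0,0,0,8.7],[-3.7,3.7,0,0,0,0,8.7],[0,0,4,0,0,0,8.7],[0,0,1,0,0,0,8.7],[0,0,0,0,0,0,8.7]]]'
python3 look.py wrist,scene,side gate_grip,gate_hole,bracket_hole c
python3 -c "
import cv2,numpy as np
a=cv2.imread('pics/c_wrist.png')[150:,100:700];b=cv2.imread('pics/c_scene.png')[200:400,280:500]
b=cv2.resize(b,None,fx=1.9,fy=1.9)
c=np.zeros((426,1100,3),np.uint8);c[:,:600]=a;c[:380,600:1018]=b;cv2.imwrite('pics/c.png',cv2.resize(c,(800,310)))"
```

```text
time: 4.9
position: [0.5744, -0.0238, 0.2326]
tool_rot: [-2.582, -1.784, 0.005]
ft_force: [-1.0, 0.2, -0.3]
grip_width: 1.0
t 4.9 tcp [ 0.5744 -0.0238  0.2326] y-axis deg -20.70855441407267 z [-0.0046  0.0005 -1.    ] w 1.0000170664061407 F [-0.9505  0.1595 -0.294 ]
gate_grip wrist 0.71 [217.1136 258.7136] [ 0.5772 -0.0352  0.148 ] tool cm [-0.9571  0.704   8.4574]
gate_grip scene 0.79 [201.2928 257.792 ] [ 0.5676 -0.0257  0.148 ] tool cm [-0.4063 -0.5356  8.4624]
gate_grip side 0.53 [181.0944 268.5952] [ 0.5723 -0.0129  0.148 ] tool cm [ 0.9547 -0.5493  8.4609]
   tri [ 0.574  -0.0304  0.1631] [np.float64(0.004833160007608015), np.float64(0.0024021490157568976), np.float64(0.00478134709813813)]
gate_hole wrist 0.69 [253.2864 256.4096] [ 0.5575 -0.085   0.106 ] tool cm [-6.3085  0.6326 12.6638]
gate_hole scene 0.86 [218.688  243.0976] [ 0.5583 -0.0876  0.106 ] tool cm [-6.5181  0.8014 12.6633]
gate_hole side 0.43 [123.1104 263.3216] [0.5946 0.2976 0.106 ] tool cm [30.7965 -9.4296 12.6674]
   tri [ 0.5818 -0.0459  0.28  ] [np.float64(0.03918952837256117), np.float64(0.10781115405456818), np.float64(0.09080297500622724)]
bracket_hole wrist 0.87 [193.1904 257.1776] [ 0.5792 -0.0287  0.099 ] tool cm [-0.2711  0.6765 13.3569]
bracket_hole scene 0.78 [216.1152 259.8912] [ 0.5908 -0.0413  0.099 ] tool cm [-1.0404  2.2037 13.3509]
bracket_hole side 0.82 [197.4912 267.52  ] [ 0.5681 -0.0327  0.099 ] tool cm [-1.0385 -0.2173 13.3617]
   tri [ 0.5774 -0.03    0.0859] [np.float64(0.002149754325622076), np.float64(0.009017812378323338), np.float64(0.010390529655287964)]
```

View pics/c.png

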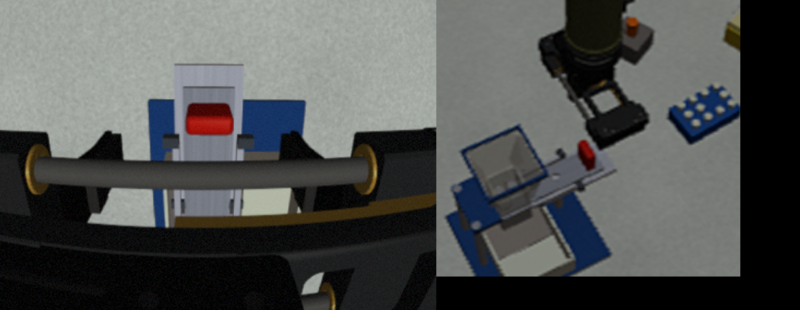

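The wrist view shows the handle squarely ahead. Its estimates agree: handle at tool (-0.9, 0.65) cm, hole 55 mm inside it. I'll descend and pinch.

```bash
python3 -m jog '[[[-0.9,0.65,1,0,0,0,7],[0,0,3,0,0,0,7],[0,0,3,0,0,0,7],[0,0,2,0,0,0,7],[0,0,0.8,0,0,0,7],[0,0,0,0,0,0,7],[0,0,0,0,0,0,3],[0,0,0,0,0,0,3],[0,0,0,0,0,0,3],[0,0,0,0,0,0,3],[0,0,0,0,0,0,3],[0,0,0,0,0,0,3]]]' 30
python3 -m jog '[[[0.3,0,0,0,0,0,3],[0.5,0,0,0,0,0,3],[0.5,0,0,0,0,0,3],[0.5,0,0,0,0,0,3]]]'
```

```text
time: 6.7
position: [0.5763, -0.0357, 0.1366]
tool_rot: [-2.582, -1.78, 0.005]
ft_force: [-7.5, 2.5, 6.9]
grip_width: 0.411
time: 7.1
position: [0.5823, -0.0202, 0.1366]
tool_rot: [-2.584, -1.779, 0.008]
ft_force: [-9.5, -0.5, 6.8]
grip_width: 0.407
```

```bash
python3 -m jog '[[[0.5,-0.1,-0.1,0,0,0,3],[0.5,0,0,0,0,0,3],[0.5,0,0,0,0,0,3],[0.5,0,0,0,0,0,3],[0.5,0,0,0,0,0,3],[0.5,0,0,0,0,0,3],[0.4,0,0,0,0,0,3],[0,0,0,0,0,0,3]]]'
python3 -m jog '[[[0.3,0,0,0,0,0,3],[0.2,0,0,0,0,0,3],[0.2,0,0,0,0,0,3],[0,0,0,0,0,0,3]]]'
```

```text
time: 7.9
position: [0.595, 0.013, 0.1367]
tool_rot: [-2.584, -1.781, 0.004]
ft_force: [-4.1, 0.7, -1.6]
grip_width: 0.41
time: 8.3
position: [0.5971, 0.0187, 0.1367]
tool_rot: [-2.585, -1.781, 0.005]
ft_force: [-5.8, -1.1, -2.0]
grip_width: 0.408
```

```bash
python3 -m jog '[[[0.2,0,0,0,0,0,3],[0.1,0,0,0,0,0,3],[0,0,0,0,0,0,3]]]'; python3 -m jog '[[[0.2,0,0,0,0,0,3],[0.1,0,0,0,0,0,3],[0,0,0,0,0,0,3]]]'
```

```text
time: 8.6
position: [0.5972, 0.0188, 0.1367]
tool_rot: [-2.587, -1.779, 0.011]
ft_force: [-9.5, -4.0, 1.2]
grip_width: 0.406
time: 8.9
position: [0.5973, 0.0188, 0.1367]
tool_rot: [-2.59, -1.778, 0.016]
ft_force: [-13.1, -9.1, 3.4]
grip_width: 0.409
```

The gate stopped hard after 58 mm while force rose, so it's at the end stop. I'll release, rise and check.

```bash
python3 -m jog '[[[-0.4,0,0,0,0,0,3],[0,0,0,0,0,0,7],[0,0,0,0,0,0,7],[0,0,0,0,0,0,7],[0,0,-2,0,0,0,7],[0,0,-4,0,0,0,7],[0,0,-5,0,0,0,7],[0,0,-3,0,0,0,7],[0,0,0,0,0,0,7]]]'
python3 look.py wrist,scene,side gate_grip,gate_hole,bracket_hole,ball0_center,pin_shoulder d
python3 -c "
import cv2,numpy as np
a=cv2.imread('pics/d_wrist.png')[150:,100:700];b=cv2.imread('pics/d_scene.png')[220:420,260:460];d=cv2.imread('pics/d_side.png')[260:430,330:500]
c=np.zeros((426,1000,3),np.uint8);c[:,:600]=a;c=np.hstack([c[:,:600],cv2.resize(b,(426,426)),cv2.resize(d,(426,426))]);cv2.imwrite('pics/d.png',cv2.resize(c,(800,235)))
cv2.imwrite('pics/d2.png',np.hstack([cv2.resize(b,(400,400),interpolation=2),cv2.resize(d,(400,400),interpolation=2)]))"
```

```text
time: 9.8
position: [0.6031, 0.0205, 0.2838]
tool_rot: [2.583, 1.78, 0.017]
ft_force: [0.6, -0.0, -1.0]
grip_width: 0.804
t 9.8 tcp [0.6031 0.0205 0.2838] y-axis deg -20.87025114855403 z [ 0.0119  0.0021 -0.9999] w 0.8036883433029864 F [ 0.5775 -0.0243 -0.972 ]
gate_grip wrist 0.67 [194.112  242.4832] [0.5963 0.0195 0.148 ] tool cm [-0.4206 -0.7345 13.5748]
gate_grip scene 0.95 [195.1872 274.1248] [0.5925 0.0269 0.148 ] tool cm [ 0.1304 -1.3584 13.5718]
gate_grip side 0.79 [171.9936 274.4832] [0.5942 0.0221 0.148 ] tool cm [-0.2582 -1.0254 13.5728]
   tri [0.595  0.0215 0.1517] [np.float64(0.0020715363014300386), np.float64(0.0030892000576005253), np.float64(0.0025026819940893604)]
gate_hole wrist 0.85 [228.288 244.224] [ 0.5788 -0.0292  0.106 ] tool cm [-5.6237 -0.6836 17.7432]
gate_hole scene 0.67 [212.8128 256.2048] [ 0.576  -0.0429  0.106 ] tool cm [-6.9983 -0.4514 17.737 ]
gate_hole side 0.59 [193.1904 270.1824] [ 0.5771 -0.0228  0.106 ] tool cm [-5.0879 -1.0718 17.7425]
   tri [ 0.5766 -0.0329  0.1065] [np.float64(0.004139943734841858), np.float64(0.009472701287747421), np.floa
[... 530 characters left out ...]
434  0.116 ] tool cm [-14.6496   7.7002  16.7735]
ball0_center side 0.41 [258.0864 291.7888] [ 0.6027 -0.2624  0.116 ] tool cm [-26.5529   9.8712  16.7217]
   tri [ 0.6209 -0.206   0.0308] [np.float64(0.003364720211689101), np.float64(0.003364720211689008)]
pin_shoulder wrist 0.53 [63.0912 79.8208] [0.4377 0.2555 0.044 ] tool cm [ 15.9149 -24.0696  23.8361]
pin_shoulder scene 0.73 [258.3168 225.3824] [ 0.5887 -0.2094  0.044 ] tool cm [-22.1512   6.6011  23.9159]
pin_shoulder side 0.37 [146.304  216.2176] [0.4297 0.2643 0.044 ] tool cm [ 16.4506 -25.1362  23.8284]
   tri [ 0.5501 -0.0499  0.277 ] [np.float64(0.188227531961907), np.float64(0.23758403337542935), np.float64(0.12795964913136637)]
```

View pics/d2.png

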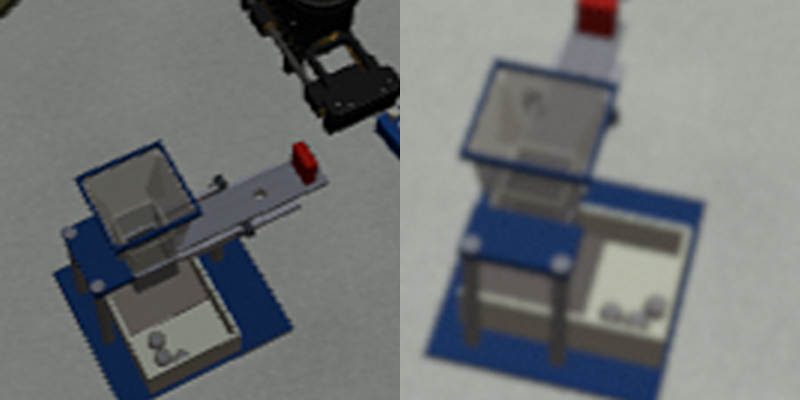

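View pics/d_wrist.png

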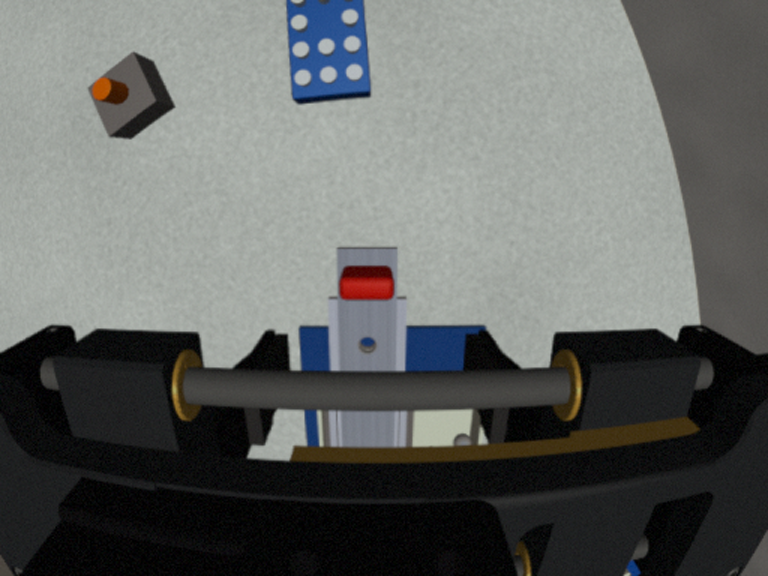

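The three balls lie in the tray: the side crop shows them near (612,312), (635,320) and (655,305). The gate and bracket holes line up at wrist pixel (367,345). I'll take a closer look at the hole to pin down its position along the draw axis.

```bash
python3 -m jog '[[[1.5,-0.7,3,0,0,0,7],[1.5,0,4,0,0,0,7],[0,0,0,0,0,0,7],[0,0,0,0,0,0,7]]]'
python3 look.py wrist gate_grip,gate_hole,bracket_hole e
python3 - <<'E'
from h import *
im=imaging.get_image("wrist");print(np.array(im["pose"]),np.array(im["intrinsics"]))
g=cv2.resize(im["frame"][150:260,190:310,::-1],None,fx=5,fy=5,interpolation=cv2.INTER_NEAREST);cv2.imwrite("pics/e.png",g)
E
```

```text
time: 11.1
position: [0.6034, 0.0506, 0.2077]
tool_rot: [2.587, 1.782, -0.003]
ft_force: [0.3, -0.1, 0.3]
grip_width: 0.804
t 11.1 tcp [0.6034 0.0506 0.2077] y-axis deg -20.85816757750987 z [-0.0012 -0.0011 -1.    ] w 0.8036749745100983 F [ 0.2561 -0.1131  0.2668]
gate_grip wrist 0.72 [251.4816 258.0992] [0.5991 0.0221 0.148 ] tool cm [-2.8167  0.6157  5.9743]
gate_hole wrist 0.82 [285.504 255.488] [ 0.5777 -0.0313  0.106 ] tool cm [-8.5632  0.523  10.1828]
bracket_hole wrist 0.88 [280.704  259.7888] [ 0.5821 -0.0318  0.099 ] tool cm [-8.45    0.9517 10.8823]
[[ 0.93401715 -0.34590723 -0.08921965  0.63023587]
 [-0.35721665 -0.90238291 -0.24104222  0.11546995]
 [ 0.00286796  0.25700831 -0.96640494  0.3512465 ]
 [ 0.          0.          0.          1.        ]] [[297.31863964   0.         250.70707491]
 [  0.         297.31863964 193.38128338]
 [  0.           0.           1.        ]]
```

View pics/e.png

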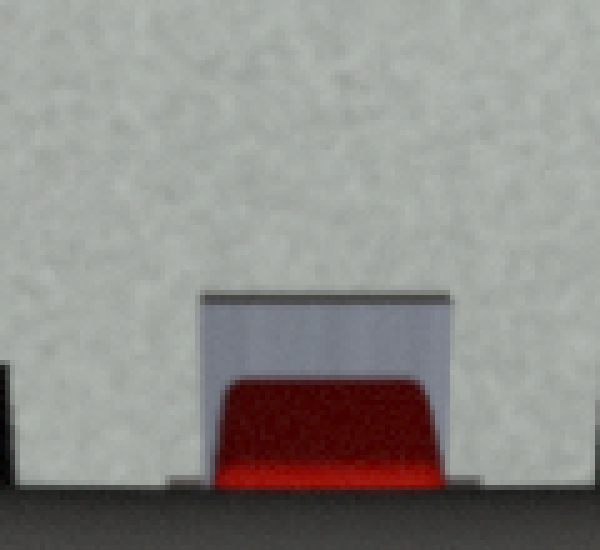

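The close crop shows the handle's edges: outer bottom edge at crop row 379, top/outer edge at row 462. The hole itself is hidden. I'll combine these edges with the earlier hole pixel.

```bash
python3 - <<'E'
from h import *
np.set_printoptions(precision=4,suppress=True)
im=imaging.get_image("wrist");s=ctrl.get_state()
P=lambda r,c,z,im=im:atz(*ray(im,[r/384,c/512],"wrist"),z)
d=np.array([.3597,.9331]);n=np.array([.9331,-.3597])
f=lambda p:(p[:2]@d,p[:2]@n)
print("handle top edge -> hole",f(P(242.4,256,.148))[0]-.063,"bottom edge->",f(P(225.8,256,.106))[0]-.063, "lat",f(P(242.4,256,.148))[1])
T=np.eye(4);T[:3,:3]=R.from_rotvec(s["tool_rot"]).as_matrix();T[:3,3]=s["position"]
C=np.linalg.inv(T)@np.array(im["pose"])
T2=np.eye(4);T2[:3,:3]=R.from_rotvec([2.583,1.78,.017]).as_matrix();T2[:3,3]=[.6031,.0205,.2838]
im2=dict(intrinsics=im["intrinsics"],pose=T2@C)
g=cv2.cvtColor(cv2.imread("pics/d_wrist.png"),cv2.COLOR_BGR2GRAY)[330:362,350:386];m=(g<np.median(g)-25).astype(np.uint8)
x,y,w,h=cv2.boundingRect(m);print("bbox",x+350,y+330,w,h)
c=((x+350+w/2)/1.5,(y+330+h/2)/1.5);print("hole from d",f(P(c[1],c[0],.106,im2)),P(c[1],c[0],.106,im2))
# edges of handle in d: outer-bottom row 267, top/outer? 
M=T[:3,:3]
print("pin tool cm",M.T@(np.array([.438,.2565,.071])-s["position"])*100)
E
```

```text
handle top edge -> hole 0.17977227048219138 bottom edge-> 0.17686143324051423 lat 0.5510514661287168
bbox 359 337 17 16
hole from d (np.float64(0.17858255950746554), np.float64(0.5517425641743664)) [ 0.579  -0.0318  0.106 ]
pin tool cm [ 13.2954 -22.9568  13.7933]
```

```bash
python3 -m jog '[[[1.2,-3.8,0,0,0,0,7],[1.2,-3.8,0,0,0,0,7],[1.2,-3.8,0,0,0,0,7],[1.2,-3.8,0,0,0,0,7],[1.2,-3.8,0,0,0,0,6],[1.2,-3.8,1,0,0,0,6],[0,0,2,0,0,0,6],[0,0,0,0,0,0,6],[0,0,0,0,0,0,6]]]'
python3 look.py wrist pin_shoulder,pin,park f
python3 - <<'E'
from h import *
im=imaging.get_image("wrist");s=ctrl.get_state();M=R.from_rotvec(s["tool_rot"]).as_matrix()
h=cv2.cvtColor(im["frame"],cv2.COLOR_RGB2HSV);m=((h[...,0]<20)&(h[...,1]>170)&(h[...,2]>70)).astype(np.uint8);m[230:]=0
n,l,st,ce=cv2.connectedComponentsWithStats(m);i=1+np.argmax(st[1:,4]);print(st[i],ce[i])
x,y,w,hh,_=st[i];
for z in(.061,): p=atz(*ray(im,[ce[i][1]/384,ce[i][0]/512],"wrist"),z);print(p,M.T@(p-s["position"])*100)
E
```

```text
time: 12.3
position: [0.4171, 0.1988, 0.1783]
tool_rot: [2.588, 1.78, 0.001]
ft_force: [0.1, -0.3, 0.5]
grip_width: 0.688
t 12.3 tcp [0.4171 0.1988 0.1783] y-axis deg -20.96623627975717 z [ 0.0008  0.0002 -1.    ] w 0.6880930216493758 F [ 0.1099 -0.2632  0.4553]
pin_shoulder wrist 0.92 [125.2992 248.4224] [0.4378 0.257  0.044 ] tool cm [ 6.1714 -0.1595 13.4365]
pin wrist 0.75 [126.9888 253.4912] [0.4414 0.2525 0.008 ] tool cm [ 5.8773  0.3392 17.0367]
park wrist 0.76 [126.1824 248.0128] [0.4363 0.2551 0.    ] tool cm [ 5.933  -0.238  17.8363]
[236 115  26  25 504] [248.7718254  127.00396825]
[0.43841767 0.25631064 0.061     ] [ 6.07983625 -0.08689975 11.73776929]
```

View pics/f_wrist.png

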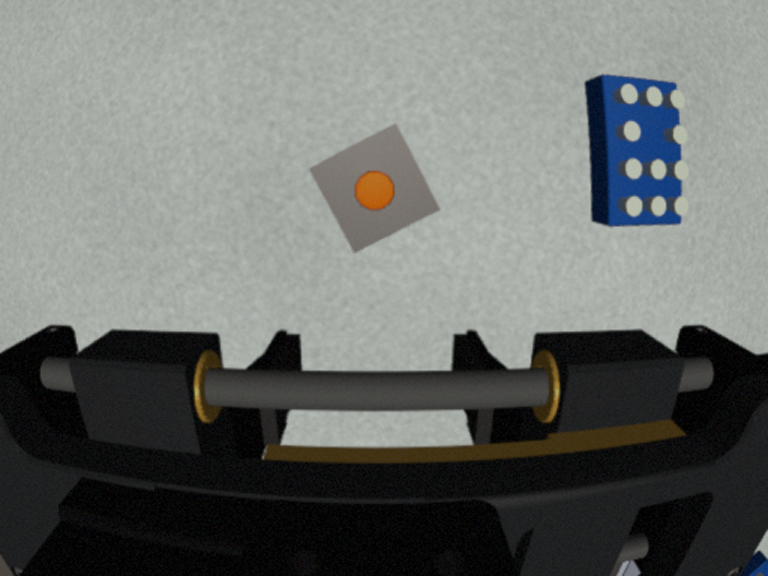

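The pin head is at (375,190), at tool (6.1, -0.1) cm. I'll go over it, descend and grip.

```bash
python3 -m jog '[[[3.1,-0.1,0,0,0,0,6],[3,0,2,0,0,0,6],[0,0,3.5,0,0,0,6],[0,0,3.2,0,0,0,6],[0,0,2,0,0,0,6],[0,0,0,0,0,0,6],[0,0,0,0,0,0,1.8],[0,0,0,0,0,0,1.8],[0,0,0,0,0,0,1.8],[0,0,0,0,0,0,1.8],[0,0,0,0,0,0,1.8],[0,0,0,0,0,0,1.8]]]' 30
python3 -m jog '[[[0,0,0,0,0,0,1.8],[0,0,-1,0,0,0,1.8],[0,0,-3,0,0,0,1.8]]]'
```

```text
time: 13.75
position: [0.4374, 0.257, 0.0709]
tool_rot: [-2.587, -1.782, -0.001]
ft_force: [1.2, 0.1, 0.6]
grip_width: 0.251
time: 14.05
position: [0.4364, 0.2559, 0.1092]
tool_rot: [2.586, 1.781, -0.005]
ft_force: [0.9, -0.1, 0.6]
grip_width: 0.242
```

The pin is held: opening 22 mm, which matches the head. I'll rise and carry it over the hole.

```bash
python3 -m jog '[[[0,0,-4,0,0,0,1.8],[0,0,-4,0,0,0,1.8],[0,0,-4.5,0,0,0,1.8],[0,0,0,0,0,0,1.8]]]'
python3 -m jog '[[[-1.6,1.7,0,0,0,0,1.8],[-3.1,3.36,0,0,0,0,1.8],[-3.1,3.36,0,0,0,0,1.8],[-3.1,3.36,0,0,0,0,1.8],[-3.1,3.36,0,0,0,0,1.8],[-3.1,3.36,0,0,0,0,1.8],[-3.1,3.36,0,0,0,0,1.8],[-1.6,1.66,0,0,0,0,1.8],[0,0,0,0,0,0,1.8],[0,0,0,0,0,0,1.8],[0,0,0,0,0,0,1.8]]]'
python3 - <<'E'
from h import *
s=ctrl.get_state();M=R.from_rotvec(s["tool_rot"]).as_matrix();print(s["position"],M[:,2],s["ft_force"])
print("to hole, tool cm",M.T@(np.array([.5781,-.0315,.175])-s["position"])*100)
E
```

```text
time: 14.45
position: [0.4402, 0.2586, 0.2427]
tool_rot: [-2.586, -1.781, -0.019]
ft_force: [1.3, 0.6, 0.3]
grip_width: 0.243
time: 15.55
position: [0.5787, -0.0289, 0.2352]
tool_rot: [-2.584, -1.784, 0.0]
ft_force: [0.5, 1.2, -1.3]
grip_width: 0.242
[ 0.57874907 -0.02886134  0.23524053] [-9.46719132e-04  1.08051636e-03 -9.99998968e-01] [ 0.46229131  1.15846336 -1.30473231]
to hole, tool cm [-0.27380458  0.04047939  6.02382304]
```

```bash
python3 -m jog '[[[-0.27,0,2,0,0,0,1.8],[0,0,2.5,0,0,0,1.8],[0,0,1.5,0,0,0,1.8],[0,0,0,0,0,0,1.8],[0,0,0,0,0,0,1.8],[0,0,0,0,0,0,1.8]]]'
python3 look.py scene,side,wrist pin,gate_hole,pin_shoulder g
python3 -c "
import cv2,numpy as np
b=cv2.imread('pics/g_scene.png')[260:360,330:430];d=cv2.imread('pics/g_side.png')[230:330,360:460]
cv2.imwrite('pics/g.png',np.hstack([cv2.resize(b,(400,400),interpolation=2),cv2.resize(d,(400,400),interpolation=2)]))"
```

```text
time: 16.15
position: [0.5791, -0.0329, 0.1769]
tool_rot: [2.586, 1.782, 0.003]
ft_force: [0.0, 0.8, -1.0]
grip_width: 0.249
t 16.15 tcp [ 0.5791 -0.0329  0.1769] y-axis deg -20.85472715098607 z [ 0.0021  0.0003 -1.    ] w 0.24888566513909427 F [ 0.0215  0.8153 -1.0425]
pin side 0.57 [194.3808 270.3872] [0.5915 0.0591 0.008 ] tool cm [ 9.0194 -2.1475 16.8914]
pin wrist 0.93 [216.     252.2112] [ 0.5679 -0.0695  0.008 ] tool cm [-3.8382  0.2229 16.8819]
   tri [ 0.5781 -0.0344  0.1132] [np.float64(0.0021873213234830683), np.float64(0.0021873213234830497)]
gate_hole scene 0.69 [209.5872 257.28  ] [ 0.5707 -0.0312  0.106 ] tool cm [-0.1498 -0.8564  7.0839]
gate_hole side 0.57 [192.8064 269.824 ] [ 0.5762 -0.0212  0.106 ] tool cm [ 0.9844 -0.6999  7.0854]
gate_hole wrist 0.71 [209.0112 246.4256] [ 0.5773 -0.0305  0.106 ] tool cm [ 0.1568 -0.2623  7.0853]
   tri [ 0.5754 -0.0304  0.1128] [np.float64(0.004319827784774119), np.float64(0.0024426571189830977), np.float64(0.003345282777179975)]
pin_shoulder side 0.55 [185.8176 270.1824] [0.5902 0.0634 0.044 ] tool cm [ 9.3849 -2.4185 13.2913]
pin_shoulder wrist 0.9 [233.5872 248.576 ] [ 0.5621 -0.0738  0.044 ] tool cm [-4.4348 -0.1538 13.2806]
   tri [ 0.5763 -0.0328  0.1484] [np.float64(0.0019693528555744686), np.float64(0.00196935285557439)]
```

View pics/g.png

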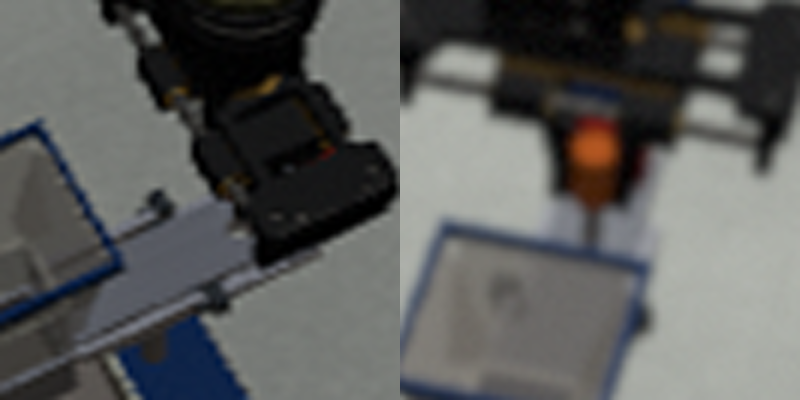

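The side view shows the pin held upright over the plate (shaft at (592,230)). The wrist camera sees both the pin tip and the hole, so I'll crop that.

```bash
python3 -c "
import cv2
a=cv2.imread('pics/g_wrist.png')[250:400,280:480];cv2.imwrite('pics/g2.png',cv2.resize(a,(800,600),interpolation=2))"
```

```text
(no output)
```

View pics/g2.png

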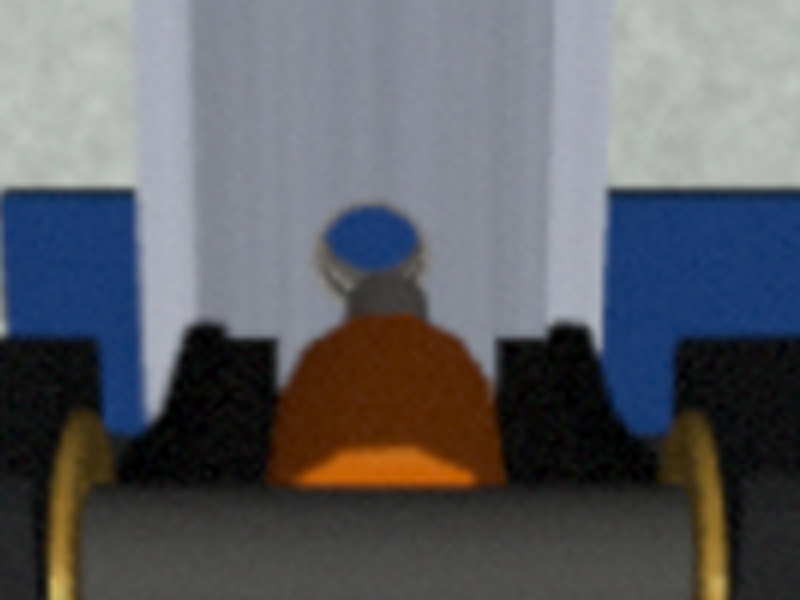

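The wrist crop shows the hole centred near column 372 and the shaft near 387, so the pin is about 1.7 mm to tool +y. It also sits about 1 to 2 mm short along x. I'll correct both, go just above the plate and look again.

```bash
python3 -m jog '[[[0.15,-0.17,0.3,0,0,0,1.8],[0,0,0.2,0,0,0,1.8],[0,0,0,0,0,0,1.8],[0,0,0,0,0,0,1.8],[0,0,0,0,0,0,1.8]]]'
python3 look.py wrist pin,gate_hole h
python3 -c "
import cv2
a=cv2.imread('pics/h_wrist.png')[250:400,280:480];cv2.imwrite('pics/h2.png',cv2.resize(a,(800,600),interpolation=2))"
```

```text
time: 17.25
position: [0.5773, -0.0313, 0.1706]
tool_rot: [2.587, 1.782, 0.0]
ft_force: [-0.7, 0.3, 0.0]
grip_width: 0.241
t 17.25 tcp [ 0.5773 -0.0313  0.1706] y-axis deg -20.8876903779395 z [ 0.0002 -0.     -1.    ] w 0.24116059947130103 F [-0.7377  0.3183  0.0218]
pin wrist 0.97 [217.1136 253.5936] [ 0.5675 -0.0674  0.008 ] tool cm [-3.7259  0.3709 16.2609]
gate_hole wrist 0.86 [211.392  248.9856] [ 0.5773 -0.0292  0.106 ] tool cm [ 0.1991 -0.0677  6.4609]
```

View pics/h2.png

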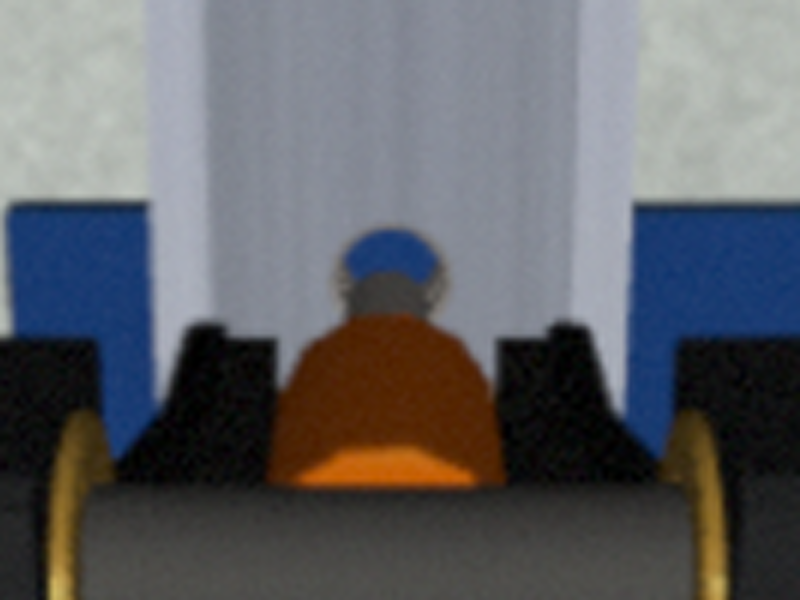

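Laterally the pin is within 0.5 mm. It's still about 2 mm short along x, and the network agrees. I'll correct that and go in gently.

```bash
python3 -m jog '[[[0.2,0.03,0,0,0,0,1.8],[0,0,0,0,0,0,1.8],[0,0,0.3,0,0,0,1.8],[0,0,0.3,0,0,0,1.8],[0,0,0.2,0,0,0,1.8],[0,0,0,0,0,0,1.8]]]'
```

```text
time: 18.0
position: [0.5779, -0.0294, 0.162]
tool_rot: [-2.587, -1.782, 0.001]
ft_force: [-0.5, 0.3, 0.1]
grip_width: 0.243
```

No force at 7 mm deep, so the tip is in the hole. Continuing.

```bash
python3 -m jog '[[[0,0,0.3,0,0,0,1.8],[0,0,0.4,0,0,0,1.8],[0,0,0.4,0,0,0,1.8],[0,0,0.4,0,0,0,1.8],[0,0,0,0,0,0,1.8]]]'; python3 -m jog '[[[0,0,0.4,0,0,0,1.8],[0,0,0.4,0,0,0,1.8],[0,0,0.3,0,0,0,1.8],[0,0,0,0,0,0,1.8]]]';python3 -m jog '[[[0,0,0.2,0,0,0,1.8],[0,0,0.2,0,0,0,1.8],[0,0,0,0,0,0,1.8]]]'
```

```text
time: 18.5
position: [0.5777, -0.0294, 0.1467]
tool_rot: [-2.587, -1.782, 0.002]
ft_force: [-0.5, -0.7, -0.5]
grip_width: 0.243
time: 18.9
position: [0.5779, -0.0294, 0.136]
tool_rot: [-2.587, -1.782, 0.001]
ft_force: [-0.5, -0.4, -0.5]
grip_width: 0.245
time: 19.2
position: [0.5783, -0.0295, 0.1329]
tool_rot: [2.587, 1.782, 0.001]
ft_force: [-1.1, -0.5, 2.3]
grip_width: 0.246
```

```bash
python3 -m jog '[[[0,0,0.15,0,0,0,1.8],[0,0,0,0,0,0,1.8],[0,0,-0.2,0,0,0,5],[0,0,0,0,0,0,5],[0,0,0,0,0,0,5],[0,0,0,0,0,0,5],[0,0,-2,0,0,0,5],[0,0,-4,0,0,0,5],[0,0,-4,0,0,0,5],[3,-4,-2,0,0,0,5],[3,-4,0,0,0,0,5],[0,0,0,0,0,0,5]]]'
python3 -m jog '[[[2,-4,0,0,0,0,5],[2,-4,0,0,0,0,5],[1,-2,0,0,0,0,5],[0,0,0,0,0,0,5],[0,0,0,0,0,0,5]]]'
python3 look.py wrist,scene,side pin_shoulder,gate_hole,gate_grip,tube_rack k 2>/dev/null
python3 -c "
import cv2,numpy as np
b=cv2.imread('pics/k_scene.png')[240:420,270:450];d=cv2.imread('pics/k_side.png')[220:420,320:520]
cv2.imwrite('pics/k.png',np.hstack([cv2.resize(b,(400,400),interpolation=2),cv2.resize(d,(400,400),interpolation=2)]))"
```

```text
time: 20.4
position: [0.5243, 0.0596, 0.2519]
tool_rot: [-2.574, -1.793, -0.003]
ft_force: [0.8, 0.5, 0.3]
grip_width: 0.573
time: 20.9
position: [0.4514, 0.1341, 0.2515]
tool_rot: [2.586, 1.783, 0.0]
ft_force: [0.3, -1.2, 0.3]
grip_width: 0.574
t 20.9 tcp [0.4514 0.1341 0.2515] y-axis deg -20.847979440922362 z [ 0.0004 -0.0003 -1.    ] w 0.5741453396786501 F [ 0.2592 -1.2322  0.3058]
pin_shoulder scene 0.54 [209.2032 261.12  ] [0.5563 0.0068 0.044 ] tool cm [-8.1557 14.3228 20.7604]
pin_shoulder side 0.51 [200.9856 270.7968] [0.584  0.0001 0.044 ] tool cm [-7.8035 17.1523 20.7617]
   tri [ 0.575  -0.0167  0.076 ] [np.float64(0.00957196219711475), np.float64(0.009571962197114713)]
gate_hole scene 0.96 [212.0832 259.7888] [ 0.5831 -0.033   0.106 ] tool cm [-10.9289  18.255   14.5627]
gate_hole side 0.58 [193.1136 271.5136] [ 0.581  -0.0229  0.106 ] tool cm [-10.0553  17.6958  14.5623]
   tri [ 0.5821 -0.0319  0.1112] [np.float64(0.003947242568520325), np.float64(0.003947242568520238)]
gate_grip scene 0.6 [198.9888 271.7184] [0.5959 0.0105 0.148 ] tool cm [-6.4056 17.8984 10.3618]
gate_grip side 0.53 [170.9952 274.3808] [0.5944 0.0262 0.148 ] tool cm [-4.9907 17.2068 10.3612]
   tri [0.5953 0.0106 0.1575] [np.float64(0.00542276694122073), np.float64(0.005422766941220582)]
```

View pics/k.png

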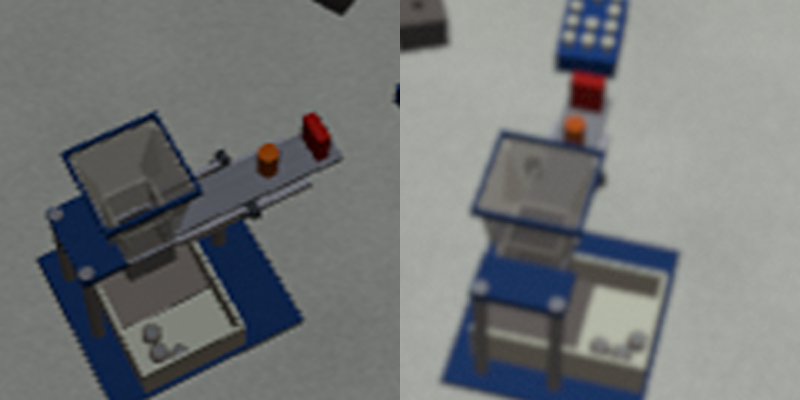

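The pin's orange head sits flat on the gate at scene-crop (268,160). The handle is at the end stop, the three balls are in the tray, and the arm is clear. Handing in.

```bash
python3 -c "
from bench import close_job
print(close_job())"
```

```text
the job is handed in; nothing more can be done
None
```

I drew the gate out to its end stop, the three balls dropped into the tray, and the lock pin is through both holes. I handed the job in at about 21 s, with the arm clear of everything.

- **Gate:** I pulled it 58 mm by the handle until it stopped firmly; it had started about 2 mm out. The pull forces stayed at about 16 N or less in the readings at the end of each move.
- **Balls:** The pictures show all three in the tray, though one is partly hidden in the last scene view.
- **Pin:** It went in with almost no force and met the gate at the expected height (tool at 0.133 m). I pressed it about 1.5 mm more and let go; the last pictures show its head flat on the gate.
- **Bystanders:** The arm never went near the bottle and passed well above everything else. I didn't measure their final positions.

**Disagreements:** In the last check the networks' estimates of the pin and handle from the scene and side cameras differed by up to 10 mm. Those views were coarse, so I relied on the pictures, the contact height and the forces instead. The last check stopped before locating the tube rack (my script had no height for it), and the wrist camera found none of the points asked for.

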